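Vent the vacuum specimen box

TASK

The clear vacuum specimen box on the cleanroom bench has to be vented before it is opened. Unscrew the small knurled lock nut on its vent valve (anticlockwise seen from above) by about one full turn, without bending the valve over; then press the freed brass valve tip down as far as it goes, gently, keep it down for two seconds, and let it spring back. Leave the nut unscrewed and do not disturb the other things on the bench.

Things in the scene. Friction and masses are not known exactly. Their poses are not given: they have to be found in the camera images.
- vacuum_box: the vacuum specimen box: aluminium base, clear walls and lid with chips in dishes inside, 170 mm (its x) by 220 mm (its y), lid's flat top 70 mm above its origin, which is the centre of its underside on the bench. It is heavy and does not move. On the lid stand the vent valve, on the box's own +y half (valve axis at x 0, y +60 mm in the box frame), and a face-up dial gauge 42 mm across, 16 mm high (centre at x 0, y -66 mm)
- stem_top (a point): centre of the upper end of the valve's brass stem, a 9 mm round tube standing upright on the lid in a soft black rubber boot (boot and flange: 22 mm across, up to 16 mm above the lid); this point is 29.8 mm above the lid, z along the valve axis. The stem leans in its boot when pushed sideways (pivot 5 mm above the lid; about 2.6 N per mm at the nut's height), springs back, and is bent beyond 9 degrees (about 4.5 mm at the nut)
- nut_center (a point): centre of the knurled steel lock nut: 12 mm across, 8 mm high, with a red witness mark; its lower face rests on the stem top when screwed down, so its centre is 34 mm above the lid then; it rides up the pin 4 mm per turn as it is unscrewed
- lock_nut (a joint): turn of the lock nut on the valve pin, rad: 0 screwed down on the stem, growing as it is unscrewed anticlockwise seen from above, captive stop at 7.85. At the start it is finger-tight or up to 0.5 rad slack. It turns against about 0.05 N m of friction (10 to 25 N of grip holds it) and stays where it is left. Lift of the nut on the pin: 4 mm per 6.28 rad
- valve_tip: the brass tip of the valve pin, 6 mm across, standing out of the nut; this origin lies on the valve axis, 5 mm above the lid, that is 41 mm below the tip's top end while the pin is up. The tip bends if more than 18 N presses on it
- tip_top (a point): centre of the top end of the valve tip, 46 mm above the lid while the pin is up: 8 mm above the top of the screwed-down nut, 4 mm above it after one turn. The tip keeps its height while the nut is turned
- valve_pin (a joint): how far the valve pin with its tip is pressed down, m: 0 up. A spring pushes it up: 6 N to start it, 1.5 N more per mm, so 12 N at the bottom after one turn. It can go down only as far as the nut has been lifted (the nut then lands on the stem again, a hard stop): not at all when locked, 4 mm after one turn
- wafer_carrier: closed wafer carrier, white with a blue lid, 154 mm square, 60 mm high, loose on the bench; origin at the centre of its underside; leave alone
- lens_cleaner: white lens-cleaner bottle with a blue cap, 44 mm across, 100 mm high, loose; origin at the centre of its underside; leave alone
- lens_canister: clear canister with black ends holding a microscope objective, 38 mm across, 60 mm high, loose; origin at the centre of its underside; leave alone

How it is judged (in metres and radians):
On the way, in this order (a step that is already met when the one before it is completed fails the run):
1. the lock nut is unscrewed by at least about three quarters of a turn (value of joint lock_nut above 4.7 rad), for 0.2 s.
2. the freed tip is pressed by the fingers, at least 2.4 mm and as far as it goes (the nut it carries lands on the stem again), and kept down (z of nut_center in the frame of stem_top below 0.0043 m and value of joint valve_pin above 0.0024 m and contact force between the fingers and valve_tip above 1 N), for 1.5 s.
At the end, for the whole second after the job is handed in: The lock nut is left unscrewed by at least 4.5 rad, the valve tip has been held down and has sprung back up (within 0.7 mm), the stem stands upright (within 0.06 rad), and carrier, bottle and canister are within 15 mm of where they stood (value of joint lock_nut above 4.5 rad and value of joint valve_pin below 0.0007 m and angle between stem_top's own z axis and vertical below 0.06 rad and distance of each of wafer_carrier, lens_cleaner, lens_canister from where it was at the start of the episode below 0.015 m); the robot touches nothing.
It fails at once if the valve stem is bent over by more than 9 degrees (angle between stem_top's own z axis and vertical above 0.157 rad).
It fails at once if more than 18 N presses on the valve tip (contact force between anything else and valve_tip above 18 N).
It fails at once if a bystander is disturbed (distance of any of wafer_carrier, lens_cleaner, lens_canister from where it was at the start of the episode above 0.015 m).
It also fails if it takes over 67 s, if anything falls off the work surface, if the arm or the gripper's body presses on something with over 40 N, if the wrist force passes 120 N, or if a joint passes its speed limit or range.

ROBOT

A 6-joint arm with a two-finger parallel gripper is mounted at the origin on the work surface. World frame = base frame: x ahead of the robot, y to its left, z up, the work surface at z = 0. Lengths are in m, angles in degrees, forces in N, time in s.
With the tool pointing down it reaches from about 0.25 to 0.775 m from the base axis. Payload 4 kg.
Tool frame: the origin (TCP) lies midway between the tips of the shut fingers; the grasp point (between the pads) lies env.grip_depth behind it (env.grip_depth is the distance from the TCP to the grasp point, in m); z points along the fingers, y is the line along which they close (so a half turn about z gives the same grasp; the last joint's range is limited). The gripper opens to 94 mm and grips with 3 to 60 N. Pads are 16 mm wide; open, the fingers measure 119 mm over their backs; the gripper's body (75 mm by 177 mm) begins 78 mm behind the grasp point.
Start: joints at [-77.011, 4.996, 78.535, -0, 96.463, -5.907], TCP at [0.178, -0.52, 0.179] pointing down, gripper open.
Joint ranges: [-177.83, 177.83], [-43.37, 116.18], [15.69, 146.23], [-61.86, 241.86], [9.47, 152.12], [-147.06, 147.06]. Speed limits (degrees/s): [159.86, 159.86, 180, 180, 180, 180].

INTERFACE

Orientations are given as [roll, pitch, yaw] about the fixed x, y, z axes, in that order (R = Rz(yaw) Ry(pitch) Rx(roll)).
In Python, from bench import env gives the robot as it stands. The module is installed in compiled form; this text tells all that it offers.
- The arm moves only by the tool arm_command, never from a script. Its arguments are lists of equal length, an entry for each row: "slide": the shift along the tool's x, y, z in m, a list of three; "angular": the turn, a rotation vector about the tool's x, y, z in degrees, a list of three; "jaw": the gripper's target within -1 to 1 (fully open at 1, half-way at 0, shut at -1). In form: {"slide": [[x, y, z], ...], "angular": [[wx, wy, wz], ...], "jaw": [jaw, ...]}. A call has exactly 5 rows; each row shifts and turns the commanded pose from where the row before left it, along the tool's axes as they then stand; what a row does not reach is not made up. A row lasts 1/10 s, in which the tool goes at most 50 mm and 8.59 degrees, less where a joint would pass 70% of its speed; a pose out of reach is approached as far as the arm can. A call is refused whole if a number of a shift passes 0.05 or a number of a turn 8.59, either way. A call with a gripper value outside its range is refused whole. The fingers move at their own pace and stop on an object; "squeeze" is the grip in N (left out, the last holds). Time passes only in rows, so rows that do not move let the fingers close, or fill a call up. It gives the time, the measured TCP pose, the force, the opening and the grip force at its end, in the units of the state.
- env.observe(): the state, without advancing time (a new reading comes with each control period).
- env.read_camera(name): name is "scene" or "top"; returns a dict with "image" (400x640x3 uint8, red, green, blue), "fx", "fy", "cx", "cy" (pixels), "k1" (the pictures are not rectified: a ray, as slopes to the right and down, at radius r is drawn at 1 + k1 r^2 times it, then the intrinsics apply), "position" and "attitude" of the camera in the world. Camera axes: x right, y down, z forward; pixel columns grow to the right and rows downward; lengths in m; the calibration is good to about 2 mm. A picture is of the moment at which its call begins. There is no depth.
- env.sign_off(): hands the job in; it is judged then, once.
The state is a dict: "time": time; "joints": joint angles; "qvel": joint speeds; "tau": joint torques, N m; "tcp_pos": TCP position; "ee_rot": TCP orientation; "ft_force": force on the tool from outside, world axes, zero at the start; "torque": the same for the moment, N m; "grip_width": finger opening in m; "grip_force": force on a finger pad.
Only numpy, scipy, OpenCV 4.12 (cv2) and the standard library are available. Lean on these libraries where they do the work, as an engineer would, in place of code of your own. Each camera call takes 0.05 s, during which the arm holds its last target. There are 200 camera calls.

## Working session

There is one attempt and no reset: what is moved stays moved. The work goes in short steps, Python scripts to look and compute and a tool call to move; the robot and the scene stay as the last step left them, time stands still between calls to the robot, and variables do not carry over. Pictures are saved under pics/ and viewed, at most 10 in all, crops included, and the job is handed in when it is done.

Besides the shell and the picture viewer there is one more tool, called after "Request:" as name(argument=value, ...) on one line, values as JSON. arm_command: Moves the arm, as the interface text tells. Its arguments: {"type":"object","properties":{"slide":{"type":"array"},"angular":{"type":"array"},"jaw":{"type":"array"},"squeeze":{"type":"number"}},"required":["slide","angular","jaw"]}

```bash
mkdir -p pics
python3 - <<'E'
from bench import env
import cv2,json
print(env.observe(), env.grip_depth)
for n in("scene","top"):
    d=env.read_camera(n); cv2.imwrite(f"pics/{n}0.png",d["image"][:,:,::-1]); print(n,{k:v for k,v in d.items() if k!="image"})
E
```

```text
{'time': 0.0, 'joints': array([-7.70126387e+01,  5.03872002e+00,  7.86231219e+01,  7.51832422e-04,
        9.64619375e+01, -5.90644871e+00]), 'qvel': array([-0.0333642 ,  0.02438814, -0.00792708,  0.00356274,  0.15478176,
       -0.07563397]), 'tau': array([-1.73371509e-04, -3.40183353e+01, -3.02424932e+01,  7.18196877e-02,
        3.30556172e-02, -1.72528748e-04]), 'tcp_pos': array([ 0.17797118, -0.51978161,  0.17762231]), 'ee_rot': array([-1.79876955e+02, -1.34807223e-02,  1.88938794e+01]), 'ft_force': array([ 0.0041528 , -0.53843322,  1.01174278]), 'torque': array([ 0.05124946,  0.00107662, -0.02104358]), 'grip_force': 0.0, 'grip_width': 0.09399982584141178} 0.0188
scene {'fx': 516.7296983815678, 'fy': 516.7296983815678, 'cx': 318.9827607815581, 'cy': 194.73980384068682, 'k1': -0.13047661619391474, 'position': array([ 1.04410805, -0.31705791,  0.95398546]), 'attitude': array([-149.35173676,   -0.23977339,   50.909258  ])}
top {'fx': 377.2869297251918, 'fy': 377.2869297251918, 'cx': 317.69936310627503, 'cy': 199.96508301463524, 'k1': -0.016775506716605566, 'position': array([5.97703280e-01, 6.18930297e-04, 9.19270294e-01]), 'attitude': array([-1.77680492e+02, -6.69501473e-02, -8.99898894e+01])}
```

View pics/scene0.png

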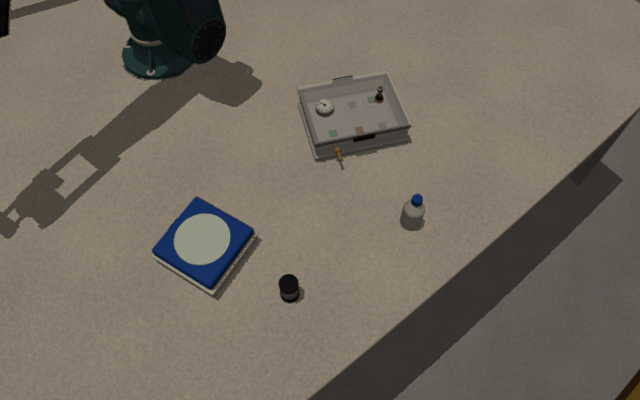

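View pics/top0.png

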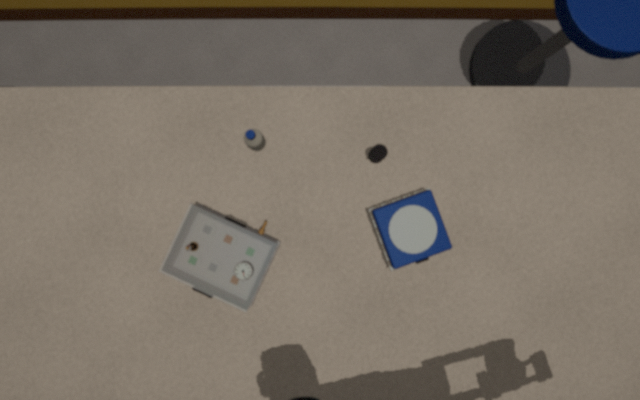

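Scene: box at about (355,115), valve at (380,93), gauge at (325,106). Top: valve at (193,246), gauge at (244,271), carrier at (413,229), bottle at (253,138) and canister at (377,153). I'll enlarge the valve next.

```bash
cat > h.py <<'E'
import numpy as np,cv2
from scipy.spatial.transform import Rotation as R
from bench import env
def ray(d,u,v):
    K=np.array([[d["fx"],0,d["cx"]],[0,d["fy"],d["cy"]],[0,0,1]])
    p=cv2.undistortPoints(np.array([[[u,v]]],float),K,np.array([d["k1"],0,0,0.]))[0,0]
    return d["position"],R.from_euler('xyz',d["attitude"],degrees=True).apply([p[0],p[1],1])
def atz(d,u,v,z):
    c,r=ray(d,u,v); return c+r*(z-c[2])/r[2]
def proj(d,P):
    q=R.from_euler('xyz',d["attitude"],degrees=True).inv().apply(np.array(P)-d["position"])
    x,y=q[0]/q[2],q[1]/q[2]; k=1+d["k1"]*(x*x+y*y)
    return d["fx"]*x*k+d["cx"],d["fy"]*y*k+d["cy"]
def tri(d1,p1,d2,p2):
    c1,r1=ray(d1,*p1);c2,r2=ray(d2,*p2)
    s=np.linalg.lstsq(np.c_[r1,-r2],c2-c1,rcond=None)[0]
    a,b=c1+s[0]*r1,c2+s[1]*r2
    return (a+b)/2,np.linalg.norm(a-b)
def crop(img,u,v,w,h,s): return cv2.resize(img[v-h//2:v+h//2,u-w//2:u+w//2,::-1],None,fx=s,fy=s,interpolation=cv2.INTER_CUBIC)
E
python3 - <<'E'
from h import *
a=env.read_camera("scene");b=env.read_camera("top")
cv2.imwrite("pics/c1.png",np.vstack([crop(a["image"],380,93,80,28,10),crop(b["image"],193,246,80,28,10)]))
for z in(.07,.104,.116): print(z,atz(a,380,93,z),atz(b,193,246,z))
print("gauge",atz(a,325,106,.086),atz(b,244,271,.086))
E
```

```text
0.07 [0.51858224 0.29315253 0.07      ] [0.52858126 0.2796357  0.07      ]
0.104 [0.53879511 0.26968251 0.104     ] [0.53134852 0.26846544 0.104     ]
0.116 [0.54592906 0.26139898 0.116     ] [0.5323252  0.26452299 0.116     ]
gauge [0.4806774  0.16228544 0.086     ] [0.47530782 0.16145784 0.086     ]
```

View pics/c1.png

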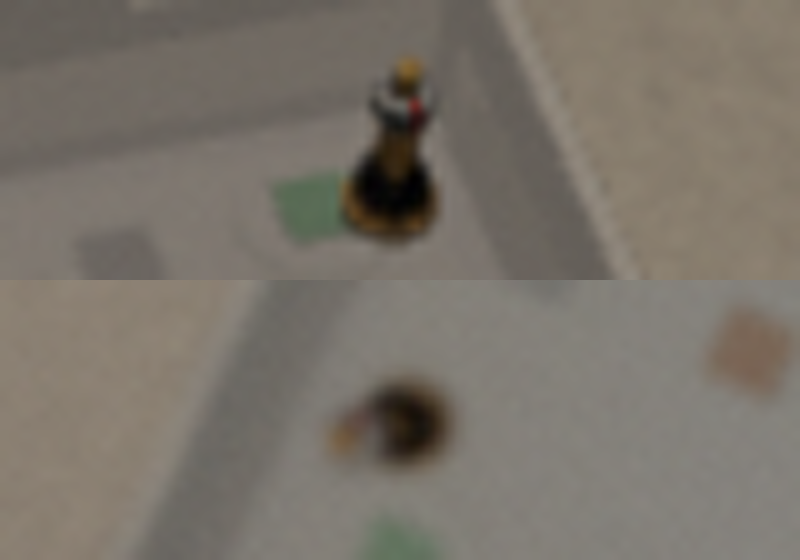

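The crop shows the tip top at about scene (380.5,85.0) and top (187,247.6). The nut is at scene (379.8,88.6) with its red mark on the right, and the flange is at scene (378.6,99.0) and top (193.1,245.8).

Run:
```python
from h import *
a=env.read_camera("scene");b=env.read_camera("top")
print("tip",tri(a,(380.5,85.2),b,(187,247.6)),atz(a,380.5,85.2,.115),atz(b,187,247.6,.115))
print("nut",atz(a,379.8,88.6,.104))
print("flange",atz(a,378.6,98.7,.073),atz(b,193.1,245.8,.073))
g=(atz(a,325,106,.086)+atz(b,244,271,.086))/2
print("gauge",g)
for n in ((413,229,.06),(253,138,.08),(377,153,.06)): print(atz(b,*n))
```

```text
tip (array([0.52905997, 0.27808707, 0.11478713]), np.float64(0.0009113600285625758)) [0.5293792  0.27837464 0.115     ] [0.52883465 0.27761311 0.115     ]
nut [0.52906177 0.27810685 0.104     ]
flange [0.53091783 0.27701    0.073     ] [0.52927168 0.27843102 0.073     ]
gauge [0.47799261 0.16187164 0.086     ]
[ 0.56643047 -0.21725827  0.06      ]
[0.77076188 0.14478375 0.08      ]
[ 0.74031326 -0.13633038  0.06      ]
```

Request:
arm_command(slide=[[0.0328,-0.0356,0],[0.0328,-0.0356,0],[0.0328,-0.0356,0],[0.0328,-0.0356,0],[0.0328,-0.0356,0]], angular=[[0,0,0],[0,0,0],[0,0,0],[0,0,0],[0,0,0]], jaw=[1,1,1,1,1], squeeze=18)

```text
time: 0.8
tcp_pos: [0.276, -0.2971, 0.1788]
ee_rot: [180.0, -0.0, 18.8]
ft_force: [1.3, 0.3, 0.2]
grip_width: 0.0937
grip_force: 0.0
```

Request:
arm_command(slide=[[0.0328,-0.0356,0],[0.0328,-0.0356,0],[0.0328,-0.0356,0],[0.0328,-0.0356,0],[0.0328,-0.0356,0]], angular=[[0,0,0],[0,0,0],[0,0,0],[0,0,0],[0,0,0]], jaw=[0.5,0.3,0.1,0,0])

```text
time: 1.3
tcp_pos: [0.3736, -0.0755, 0.1791]
ee_rot: [179.9, -0.1, 18.9]
ft_force: [1.0, -0.8, -0.1]
grip_width: 0.0568
grip_force: 0.0
```

Request:
arm_command(slide=[[0.0328,-0.0356,0],[0.0328,-0.0356,0],[0.0328,-0.0356,0],[0.0328,-0.0356,0],[0.0328,-0.0356,0]], angular=[[0,0,0],[0,0,0],[0,0,0],[0,0,0],[0,0,0]], jaw=[0,0,0,0,0])

```text
time: 1.8
tcp_pos: [0.4711, 0.1463, 0.1789]
ee_rot: [180.0, -0.0, 18.9]
ft_force: [-0.4, -0.8, -0.1]
grip_width: 0.0471
grip_force: 0.0
```

Request:
arm_command(slide=[[0.0326,-0.0352,0],[0.0326,-0.0352,0],[0.0326,-0.0352,0.02],[0,0,0.01],[0,0,0]], angular=[[0,0,0],[0,0,0],[0,0,0],[0,0,0],[0,0,0]], jaw=[-0.1,-0.1,-0.1,-0.1,-0.1])

```text
time: 2.3
tcp_pos: [0.5266, 0.274, 0.146]
ee_rot: [179.9, 0.4, 19.0]
ft_force: [-0.6, -0.2, 0.2]
grip_width: 0.0422
grip_force: 0.0
```

Run:
```python
from h import *
a=env.read_camera("scene");b=env.read_camera("top")
o=env.observe();print(o["tcp_pos"],o["joints"],o["ft_force"])
print(proj(a,o["tcp_pos"]))
cv2.imwrite("pics/c2.png",np.vstack([crop(a["image"],380,85,80,30,10),crop(b["image"],193,246,80,28,10)]))
```

```text
[0.52792958 0.27309204 0.14963262] [ 2.19096012e+01  1.10995752e+01  7.49733155e+01 -3.43589644e-02
  9.39666755e+01  9.30537845e+01] [0.61187798 0.1519214  0.40675632]
(np.float64(379.88207067835367), np.float64(74.78149048032553))
```

View pics/c2.png

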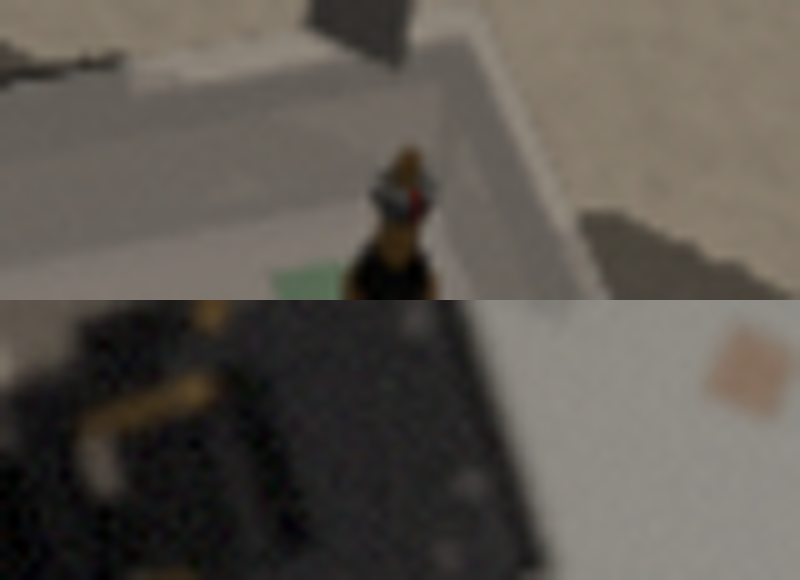

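The tip is at scene (381,85.5). The near finger's lower edge runs from about (371,72.5) to (380,76.5), and the far finger is hidden behind it. I'll check this against a projection of the finger.

Run:
```python
from h import *
a=env.read_camera("scene");o=env.observe();p=o["tcp_pos"];M=R.from_euler('xyz',o["ee_rot"],degrees=True)
print(p,o["ee_rot"],o["grip_width"])
for x in(-.008,.008):
  for y in(.021,.0335):
    u,v=proj(a,p+M.apply([x,y,0])); print(x,y,(u-340)*10,(v-70)*10)
print(M.inv().apply(np.array([.5293,.278,.092])-p))
```

```text
[0.52834155 0.2729832  0.15069227] [ 1.79975459e+02 -7.63416347e-02  1.88235061e+01] 0.042541883416963945
-0.008 0.021 319.59839805813544 91.863203708362
-0.008 0.0335 290.84534006766603 128.82140023611527
0.008 0.021 386.3999995902509 122.2511045672293
0.008 0.0335 357.91471453268343 159.52048635187367
[ 0.00244767 -0.00446438  0.05869368]
```

The finger doesn't match its projection, so I'll view a wider crop with the predicted points drawn on it.

Run:
```python
from h import *
a=env.read_camera("scene");o=env.observe();p=o["tcp_pos"];M=R.from_euler('xyz',o["ee_rot"],degrees=True)
c=crop(a["image"],380,65,130,100,6)
for x in(-.008,.008):
  for y in(.021,-.021):
    u,v=proj(a,p+M.apply([x,y,0])); cv2.circle(c,(int((u-315)*6),int((v-15)*6)),3,(0,255,0),1)
cv2.imwrite("pics/c3.png",c)
```

```text
(no output)
```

View pics/c3.png

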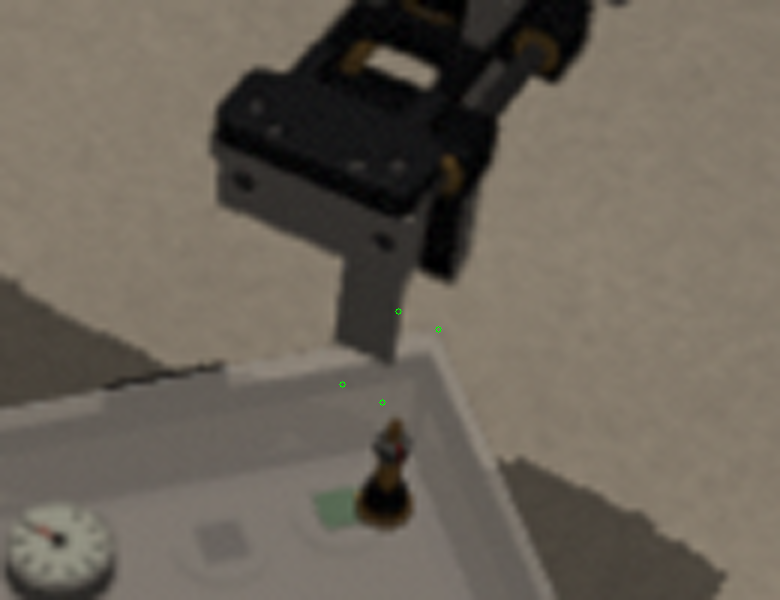

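The fingertips sit roughly 20 mm higher in the image than the shut-finger TCP (near tip edge at crop (335,345)-(393,363), predicted (342,384)-(382,402)). The jaws are on linkages, so the tips retract when they open. I'll go down part way with the jaws narrower and look again.

Request:
arm_command(slide=[[0.0024,-0.0045,0.01],[0,0,0.013],[0,0,0.012],[0,0,0],[0,0,0]], angular=[[0,0,0],[0,0,0],[0,0,0],[0,0,0],[0,0,0]], jaw=[-0.4,-0.4,-0.4,-0.4,-0.4])

```text
time: 3.0
tcp_pos: [0.5286, 0.2788, 0.1135]
ee_rot: [180.0, 0.1, 18.9]
ft_force: [-0.3, -0.9, -0.0]
grip_width: 0.0283
grip_force: 0.0
```

Run:
```python
from h import *
P=[];F=[]
for i in range(8):
    a=env.read_camera("scene");o=env.observe();P.append(o["tcp_pos"]);F.append(o["ft_force"])
p=np.mean(P,0);M=R.from_euler('xyz',o["ee_rot"],degrees=True)
print(p,np.std(P,0),np.mean(F,0),np.std(F,0),o["grip_width"])
print(M.inv().apply(np.array([.5293,.278,.1])-p))
c=crop(a["image"],380,80,80,60,10)
for x in(-.008,.008):
  for y in(.014,-.014):
    u,v=proj(a,p+M.apply([x,y,0])); cv2.circle(c,(int((u-340)*10),int((v-50)*10)),3,(0,255,0),1)
cv2.imwrite("pics/c4.png",c)
```

```text
[0.52935179 0.27921611 0.11494489] [1.49890517e-04 9.06940760e-05 2.82287096e-04] [-0.20870003  0.14114839  0.0995419 ] [0.42666888 0.54100262 0.53507045] 0.028163346005282544
[-0.00045378  0.00113306  0.01494462]
```

View pics/c4.png

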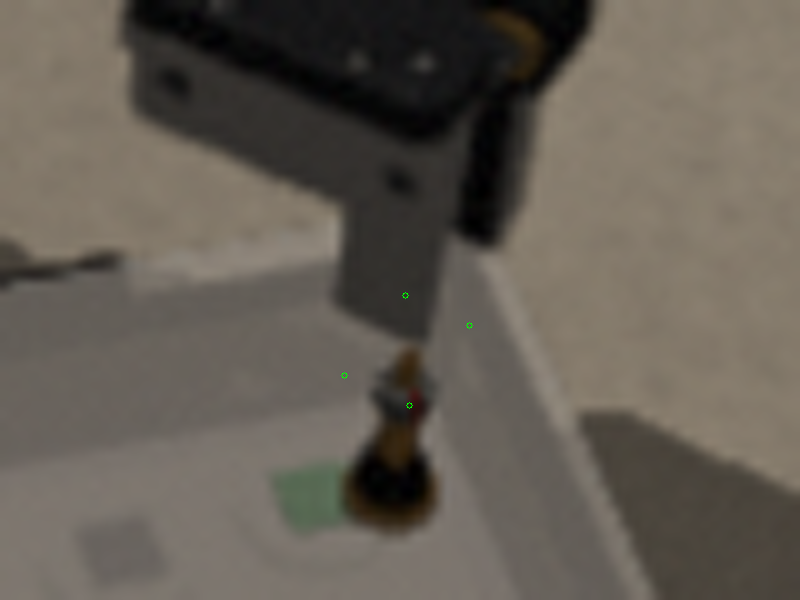

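The tip edge is again about 6.5 px above the prediction (near edge (335,300)-(425,345) against (345,376)-(410,406)). That could be a height or a horizontal offset, so I'll check with the top camera.

Run:
```python
from h import *
b=env.read_camera("top");o=env.observe();p=np.array([.52935,.2792,.1149]);M=R.from_euler('xyz',o["ee_rot"],degrees=True)
u0,v0,w,h,s=190,245,160,120,5
c=crop(b["image"],u0,v0,w,h,s)
c=np.clip(c.astype(float)*1.8,0,255).astype(np.uint8)
def dot(P,col):
    u,v=proj(b,P);cv2.circle(c,(int((u-u0+w/2)*s),int((v-v0+h/2)*s)),3,col,1)
for x in(-.0375,.0375):
  for y in(-.0885,.0885): dot(p+M.apply([x,y,-.097]),(0,255,0))
for y in (.014,-.014):
  for x in(-.008,.008):dot(p+M.apply([x,y,0]),(0,0,255))
dot([.5293,.278,.116],(255,255,0))
cv2.imwrite("pics/t5.png",c)
```

```text
(no output)
```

View pics/t5.png

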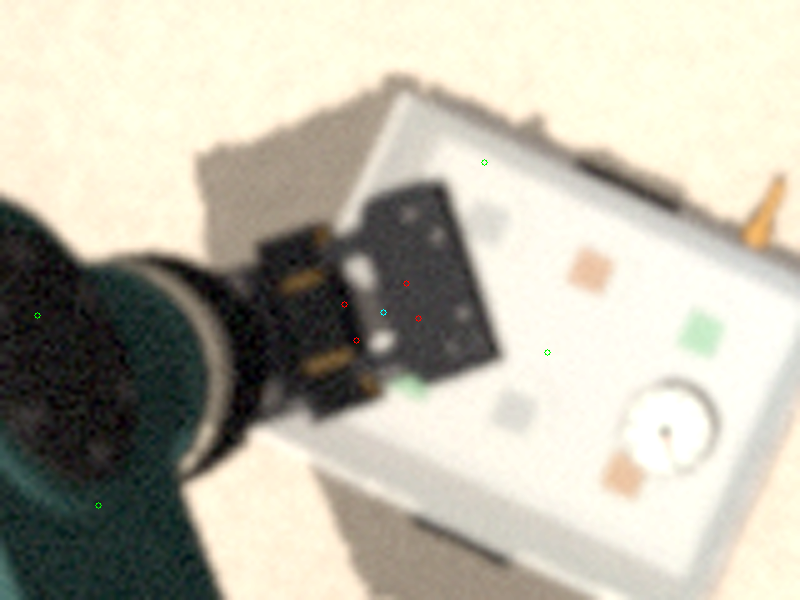

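The top view shows the near jaw plate's outer edge from (440,180) to (500,355), and its corners are visible in both cameras. I'll triangulate them to settle the offset.

Run:
```python
from h import *
a=env.read_camera("scene");b=env.read_camera("top");o=env.observe();p=np.array([.52935,.2792,.1149]);M=R.from_euler('xyz',o["ee_rot"],degrees=True)
for ps,pt in(((384,62),(198,221)),((352.5,52.5),(210,256))):
    q,e=tri(a,ps,b,pt); print(q,e,M.inv().apply(q-p))
print(o["joints"], o["grip_width"],[x for x in dir(env) if x[0]!='_'])
i=a["image"].copy()
c=cv2.resize(i[:150,290:490,::-1],None,fx=4,fy=4,interpolation=cv2.INTER_CUBIC)
c=np.clip(c*1.6,0,255).astype(np.uint8)
for dz in np.arange(0,-.2,-.02):
    u,v=proj(a,p+M.apply([0,0,dz])); cv2.circle(c,(int((u-290)*4),int(v*4)),2,(0,255,0),-1)
cv2.imwrite("pics/c6.png",c)
```

```text
[0.58910365 0.20606451 0.2756852 ] 0.004651342530056188 [ 0.0328832   0.08856392 -0.16076787]
[0.52765349 0.18640627 0.26519274] 0.0013003849323175412 [-0.03162398  0.08725978 -0.15029011]
[ 2.23884337e+01  1.22693288e+01  7.75789950e+01 -7.19368032e-03
  9.01391628e+01  9.34914743e+01] 0.028369234841621217 ['Unreachable', 'grip_depth', 'observe', 'read_camera', 'sign_off']
```

View pics/c6.png

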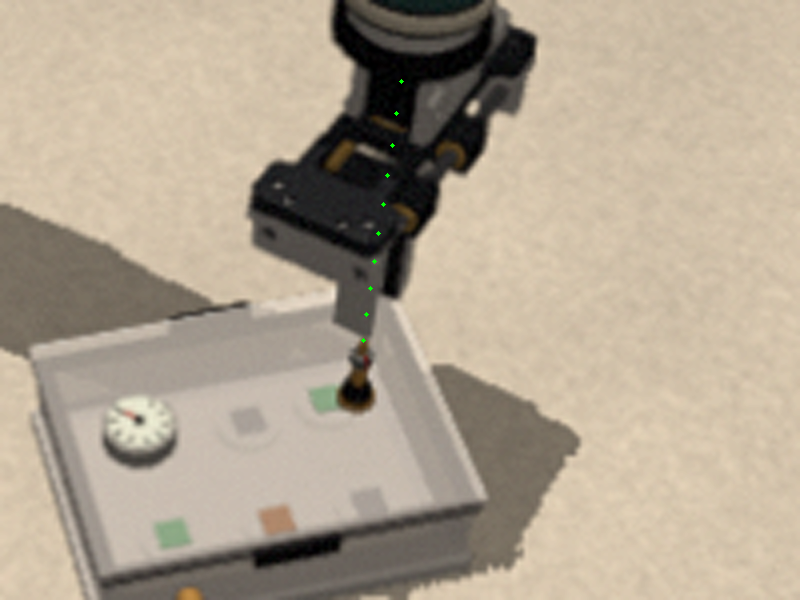

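The body corners triangulate to tool y = +88 mm, which matches the 177 mm body, so the horizontal frame is right and only the visible finger length is in doubt. I'll test by feel: go to TCP z 0.092 and close to no less than 9 mm. That would stop on the 12 mm nut but clear the 6 mm tip.

Request:
arm_command(slide=[[-0.0005,0.0011,0.006],[0,0,0.009],[0,0,0.008],[0,0,0],[0,0,0]], angular=[[0,0,0],[0,0,0],[0,0,0],[0,0,0],[0,0,0]], jaw=[-0.4,-0.4,-0.4,-0.4,-0.4], squeeze=10)

```text
time: 4.05
tcp_pos: [0.5286, 0.2777, 0.0907]
ee_rot: [180.0, 0.1, 18.9]
ft_force: [0.3, -0.0, -0.4]
grip_width: 0.0282
grip_force: 0.0
```

Request:
arm_command(slide=[[0,0,0],[0,0,0],[0,0,0],[0,0,0],[0,0,0]], angular=[[0,0,0],[0,0,0],[0,0,0],[0,0,0],[0,0,0]], jaw=[-0.5,-0.6,-0.7,-0.8,-0.8], squeeze=10)

```text
time: 4.55
tcp_pos: [0.529, 0.2779, 0.0917]
ee_rot: [180.0, -0.0, 18.9]
ft_force: [0.5, -0.1, 0.3]
grip_width: 0.0092
grip_force: 0.0
```

Nothing between the jaws at 9.2 mm, so the fingertips really are higher. I'll reopen, go 16 mm lower and feel again.

Request:
arm_command(slide=[[0,0,0],[0,0,0],[0,0,0.005],[0,0,0.006],[0,0,0.005]], angular=[[0,0,0],[0,0,0],[0,0,0],[0,0,0],[0,0,0]], jaw=[-0.4,-0.4,-0.4,-0.4,-0.4])

```text
time: 5.05
tcp_pos: [0.5286, 0.2778, 0.0745]
ee_rot: [180.0, 0.1, 18.9]
ft_force: [0.3, -0.5, -0.6]
grip_width: 0.0285
grip_force: 0.0
```

Request:
arm_command(slide=[[0,0,0],[0,0,0],[0,0,0],[0,0,0],[0,0,0]], angular=[[0,0,0],[0,0,0],[0,0,0],[0,0,0],[0,0,0]], jaw=[-0.5,-0.6,-0.7,-0.8,-0.8], squeeze=10)

```text
time: 5.55
tcp_pos: [0.5289, 0.2786, 0.0758]
ee_rot: [-179.9, -0.0, 18.9]
ft_force: [-0.0, 2.7, -0.2]
grip_width: 0.011
grip_force: 10.0
```

Contact at about 11–12 mm with a 2.7 N side force, so the stem is pushed about 1 mm toward −y. I'll reopen, correct by 1 mm, go 4 mm lower for more pad cover and grip.

Request:
arm_command(slide=[[0,0,0],[0,0,0],[0.0003,-0.001,0.004],[0,0,0],[0,0,0]], angular=[[0,0,0],[0,0,0],[0,0,0],[0,0,0],[0,0,0]], jaw=[-0.5,-0.4,-0.4,-0.4,-0.4])

```text
time: 6.05
tcp_pos: [0.5288, 0.2787, 0.0711]
ee_rot: [180.0, 0.0, 18.9]
ft_force: [0.1, -0.1, 0.8]
grip_width: 0.0282
grip_force: 0.0
```

Request:
arm_command(slide=[[0,0,0],[0,0,0],[0,0,0],[0,0,0],[0,0,0]], angular=[[0,0,0],[0,0,0],[0,0,0],[0,0,0],[0,0,0]], jaw=[-0.5,-0.65,-0.8,-0.9,-0.9], squeeze=18)

```text
time: 6.55
tcp_pos: [0.5289, 0.2792, 0.0716]
ee_rot: [-180.0, -0.0, 18.9]
ft_force: [0.2, 1.2, 0.2]
grip_width: 0.011
grip_force: 18.0
```

Run:
```python
from h import *
F=[];P=[];T=[]
for i in range(6):
    a=env.read_camera("scene");o=env.observe();F.append(o["ft_force"]);P.append(o["tcp_pos"]);T.append(o["torque"])
print(np.mean(F,0),np.mean(P,0),np.mean(T,0),o["grip_width"],o["grip_force"])
c=crop(a["image"],380,80,80,60,10); cv2.imwrite("pics/c7.png",np.clip(c*1.5,0,255).astype(np.uint8))
```

```text
[-0.46416665  1.24311314  0.39707134] [0.52890226 0.27921296 0.07161548] [0.25571988 0.0651904  0.00774434] 0.010958141180806522 18.000099062919617
```

View pics/c7.png

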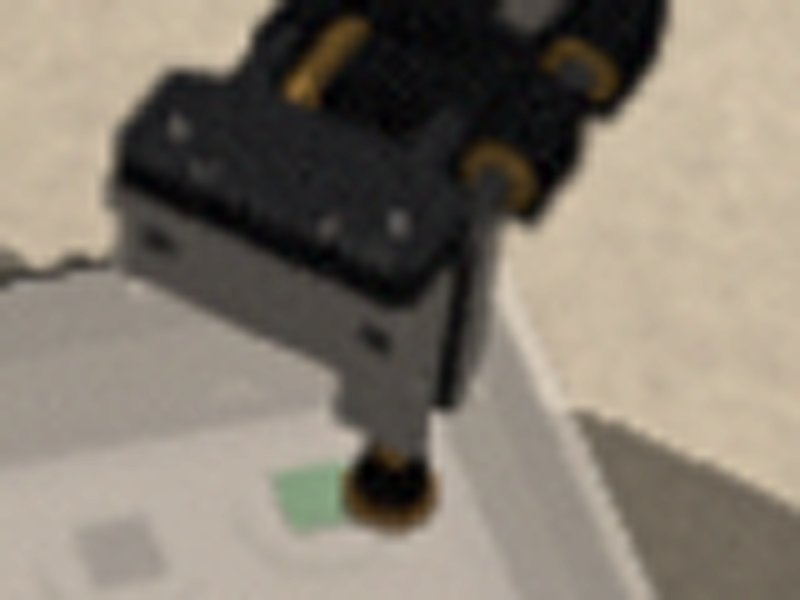

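The fingers enclose the nut, with their lower edge at (340,410)-(415,450) and the boot free below. Now I'll unscrew anticlockwise seen from above, which is −z in the tool frame, rising 0.1 mm per row.

Request:
arm_command(slide=[[0,0,-0.0001],[0,0,-0.0001],[0,0,-0.0001],[0,0,-0.0001],[0,0,-0.0001]], angular=[[0,0,-8.5],[0,0,-8.5],[0,0,-8.5],[0,0,-8.5],[0,0,-8.5]], jaw=[-0.9,-0.9,-0.9,-0.9,-0.9])

```text
time: 7.35
tcp_pos: [0.5287, 0.2794, 0.0721]
ee_rot: [-180.0, -0.0, 61.7]
ft_force: [-0.9, 2.0, -0.1]
grip_width: 0.0109
grip_force: 18.0
```

Run:
```python
from h import *
F=[];P=[];T=[]
for i in range(6):
    a=env.read_camera("scene");o=env.observe();F.append(o["ft_force"]);P.append(o["tcp_pos"]);T.append(o["torque"])
print(np.mean(F,0),np.mean(P,0),np.mean(T,0),np.std(T,0),o["grip_width"],o["grip_force"],o["ee_rot"],o["joints"][5])
```

```text
[-1.04854073  2.05492984  0.59728125] [0.52869362 0.27936416 0.07204385] [ 0.40656355  0.16759346 -0.02344231] [0.0391839  0.02447114 0.02361168] 0.010877712867216421 18.000149130821228 [-1.79973078e+02 -1.81742480e-02  6.12875413e+01] 51.102407550319306
```

Request:
arm_command(slide=[[0,0,-0.0001],[0,0,-0.0001],[0,0,-0.0001],[0,0,-0.0001],[0,0,-0.0001]], angular=[[0,0,-8.5],[0,0,-8.5],[0,0,-8.5],[0,0,-8.5],[0,0,-8.5]], jaw=[-0.9,-0.9,-0.9,-0.9,-0.9])

```text
time: 8.15
tcp_pos: [0.5285, 0.2793, 0.0725]
ee_rot: [-180.0, -0.0, 104.2]
ft_force: [-1.2, 2.3, 1.6]
grip_width: 0.0112
grip_force: 18.0
```

Request:
arm_command(slide=[[0,0,-0.0001],[0,0,-0.0001],[0,0,-0.0001],[0,0,-0.0001],[0,0,-0.0001]], angular=[[0,0,-8.5],[0,0,-8.5],[0,0,-8.5],[0,0,-8.5],[0,0,-8.5]], jaw=[-0.9,-0.9,-0.9,-0.9,-0.9])

```text
time: 8.65
tcp_pos: [0.5284, 0.2793, 0.0729]
ee_rot: [-180.0, -0.1, 146.7]
ft_force: [-2.9, 2.3, 1.4]
grip_width: 0.011
grip_force: 18.0
```

Request:
arm_command(slide=[[0,0,-0.0001],[0,0,-0.0001],[0,0,-0.0001],[0,0,-0.0001],[0,0,-0.0001]], angular=[[0,0,-8.5],[0,0,-8.5],[0,0,-8.5],[0,0,-8.5],[0,0,-8.5]], jaw=[-0.9,-0.9,-0.9,-0.9,-0.9])

```text
time: 9.15
tcp_pos: [0.5281, 0.2792, 0.0734]
ee_rot: [180.0, -0.1, -170.8]
ft_force: [-2.8, 1.9, 1.0]
grip_width: 0.0109
grip_force: 18.0
```

Request:
arm_command(slide=[[0,0,-0.0001],[0,0,-0.0001],[0,0,-0.0001],[0,0,-0.0001],[0,0,0]], angular=[[0,0,-8.5],[0,0,-8.5],[0,0,-8.5],[0,0,-8.5],[0,0,0]], jaw=[-0.9,-0.9,-0.9,-0.9,-0.9])

```text
time: 9.65
tcp_pos: [0.528, 0.2789, 0.0737]
ee_rot: [179.9, -0.1, -137.2]
ft_force: [-3.1, 2.2, 1.0]
grip_width: 0.011
grip_force: 18.0
```

```bash
cat > m.py <<'E'
from h import *
F=[];P=[];T=[]
for i in range(6):
    a=env.read_camera("scene");o=env.observe();F.append(o["ft_force"]);P.append(o["tcp_pos"]);T.append(o["torque"])
print(o["time"],np.mean(F,0),np.mean(P,0),np.mean(T,0),o["grip_width"],o["grip_force"],o["ee_rot"],o["joints"][5])
E
python3 m.py
```

```text
9.95 [-3.89575027  1.48989748  1.50185803] [0.5282     0.27895504 0.07373858] [ 4.76698723e-01  6.82758332e-01 -5.18635541e-04] 0.010962759990057561 18.000454902648926 [ 1.79957244e+02 -6.35067857e-02 -1.37185770e+02] -110.42712438954867
```

The first grip turned the nut 204°. From the force pattern the axis is at about (0.5277, 0.2798). Next I'll open and wind back.

Request:
arm_command(slide=[[0,0,0],[0,0,0],[0,0,0],[0,0,0],[0,0,0]], angular=[[0,0,0],[0,0,0],[0,0,0],[0,0,8.5],[0,0,8.5]], jaw=[-0.6,-0.4,-0.4,-0.4,-0.4])

```text
time: 10.45
tcp_pos: [0.5297, 0.2785, 0.074]
ee_rot: [-179.9, 0.1, -154.5]
ft_force: [0.9, -0.0, -0.7]
grip_width: 0.0284
grip_force: 0.0
```

Request:
arm_command(slide=[[0,0,0],[0,0,0],[0,0,0],[0,0,0],[0,0,0]], angular=[[0,0,8.5],[0,0,8.5],[0,0,8.5],[0,0,8.5],[0,0,8.5]], jaw=[-0.4,-0.4,-0.4,-0.4,-0.4])

```text
time: 10.95
tcp_pos: [0.5297, 0.2786, 0.074]
ee_rot: [-180.0, 0.1, 163.0]
ft_force: [-0.0, -0.2, -0.6]
grip_width: 0.0282
grip_force: 0.0
```

Request:
arm_command(slide=[[0,0,0],[0,0,0],[0,0,0],[0,0,0],[0,0,0]], angular=[[0,0,8.5],[0,0,8.5],[0,0,8.5],[0,0,8.5],[0,0,8.5]], jaw=[-0.4,-0.4,-0.4,-0.4,-0.4])

```text
time: 11.45
tcp_pos: [0.5297, 0.2785, 0.074]
ee_rot: [179.9, 0.1, 120.5]
ft_force: [1.3, 0.2, -0.2]
grip_width: 0.0286
grip_force: 0.0
```

Request:
arm_command(slide=[[0,0,0],[0,0,0],[0,0,0],[0,0,0],[0,0,0]], angular=[[0,0,8.5],[0,0,8.5],[0,0,8.5],[0,0,8.5],[0,0,8.5]], jaw=[-0.4,-0.4,-0.4,-0.4,-0.4])

```text
time: 11.95
tcp_pos: [0.5297, 0.2786, 0.074]
ee_rot: [179.9, 0.0, 78.0]
ft_force: [0.1, 0.2, 0.1]
grip_width: 0.0283
grip_force: 0.0
```

Request:
arm_command(slide=[[0,0,0],[0,0,0],[0,0,0],[0,0,0],[0,0,0]], angular=[[0,0,8.5],[0,0,8.5],[0,0,8.5],[0,0,0],[0,0,0]], jaw=[-0.4,-0.4,-0.4,-0.4,-0.4])

```text
time: 12.45
tcp_pos: [0.5293, 0.2787, 0.0739]
ee_rot: [180.0, -0.0, 53.0]
ft_force: [0.2, 0.3, 0.9]
grip_width: 0.0277
grip_force: 0.0
```

```bash
python3 m.py
```

```text
12.75 [0.005775   0.01889781 0.1466711 ] [0.52906063 0.27886791 0.0739158 ] [-0.03182292 -0.04118565  0.00487389] 0.027997068926547828 0.0 [1.79993052e+02 4.79337508e-03 5.29365114e+01] 59.44379218557684
```

Request:
arm_command(slide=[[-0.0001,-0.0017,0],[0,0,0],[0,0,0],[0,0,0],[0,0,0]], angular=[[0,0,0],[0,0,0],[0,0,0],[0,0,0],[0,0,0]], jaw=[-0.4,-0.55,-0.7,-0.9,-0.9], squeeze=18)

```text
time: 13.25
tcp_pos: [0.5277, 0.2798, 0.074]
ee_rot: [180.0, -0.0, 52.9]
ft_force: [0.3, -0.4, -0.3]
grip_width: 0.011
grip_force: 18.0
```

```bash
python3 m.py
```

```text
13.55 [ 0.45666974 -0.71582729 -0.23274591] [0.52771283 0.27977937 0.07398397] [-0.10895955 -0.13493924  0.0076573 ] 0.010921044271978418 18.00000786781311 [ 1.79973115e+02 -1.00248289e-02  5.28897575e+01] 59.61827345070298
```

Nearly centred now (0.8 N side force). Second turn: 19 rows.

Request:
arm_command(slide=[[0,0,-0.0001],[0,0,-0.0001],[0,0,-0.0001],[0,0,-0.0001],[0,0,-0.0001]], angular=[[0,0,-8.5],[0,0,-8.5],[0,0,-8.5],[0,0,-8.5],[0,0,-8.5]], jaw=[-0.9,-0.9,-0.9,-0.9,-0.9])

```text
time: 14.05
tcp_pos: [0.5275, 0.2798, 0.0744]
ee_rot: [180.0, 0.0, 95.7]
ft_force: [0.6, -0.8, -0.2]
grip_width: 0.0109
grip_force: 18.0
```

Request:
arm_command(slide=[[0,0,-0.0001],[0,0,-0.0001],[0,0,-0.0001],[0,0,-0.0001],[0,0,-0.0001]], angular=[[0,0,-8.5],[0,0,-8.5],[0,0,-8.5],[0,0,-8.5],[0,0,-8.5]], jaw=[-0.9,-0.9,-0.9,-0.9,-0.9])

```text
time: 14.55
tcp_pos: [0.5275, 0.2796, 0.0749]
ee_rot: [-180.0, 0.0, 138.2]
ft_force: [-0.5, -1.1, 1.1]
grip_width: 0.0105
grip_force: 18.0
```

Request:
arm_command(slide=[[0,0,-0.0001],[0,0,-0.0001],[0,0,-0.0001],[0,0,-0.0001],[0,0,-0.0001]], angular=[[0,0,-8.5],[0,0,-8.5],[0,0,-8.5],[0,0,-8.5],[0,0,-8.5]], jaw=[-0.9,-0.9,-0.9,-0.9,-0.9])

```text
time: 15.05
tcp_pos: [0.5276, 0.2794, 0.0754]
ee_rot: [-179.9, 0.0, -179.3]
ft_force: [0.8, -1.3, 0.2]
grip_width: 0.0111
grip_force: 18.0
```

Request:
arm_command(slide=[[0,0,-0.0001],[0,0,-0.0001],[0,0,-0.0001],[0,0,-0.0001],[0,0,0]], angular=[[0,0,-8.5],[0,0,-8.5],[0,0,-8.5],[0,0,-8.5],[0,0,0]], jaw=[-0.9,-0.9,-0.9,-0.9,-0.9])

```text
time: 15.55
tcp_pos: [0.5277, 0.2795, 0.0758]
ee_rot: [-180.0, -0.0, -145.6]
ft_force: [1.7, -0.9, -0.1]
grip_width: 0.0108
grip_force: 18.0
```

```bash
python3 m.py
```

```text
15.85 [ 1.58074811 -1.632961   -0.16026041] [0.52771209 0.27955875 0.0758082 ] [-0.29590482 -0.40171229 -0.01222032] 0.010763249745779314 18.000130355358124 [-1.79958651e+02 -1.50898195e-03 -1.45684693e+02] -101.80840291071259
```

Total is about 365°. Now I'll open, rise above the tip, shut the fingers and look.

Request:
arm_command(slide=[[0,0,0],[0,0,0],[0,0,0],[0,0,-0.01],[0,0,-0.025]], angular=[[0,0,0],[0,0,0],[0,0,0],[0,0,0],[0,0,0]], jaw=[-0.6,-0.4,-0.4,-0.4,-0.4])

```text
time: 16.35
tcp_pos: [0.5255, 0.2794, 0.1087]
ee_rot: [179.9, -0.3, -145.6]
ft_force: [0.2, -0.2, -0.3]
grip_width: 0.0286
grip_force: 0.0
```

Request:
arm_command(slide=[[0,0,0],[0,0,0],[0,0,0],[0,0,0],[0,0,0]], angular=[[0,0,0],[0,0,0],[0,0,0],[0,0,0],[0,0,0]], jaw=[-0.7,-1,-1,-1,-1])

```text
time: 16.85
tcp_pos: [0.5269, 0.2797, 0.1097]
ee_rot: [180.0, -0.1, -145.6]
ft_force: [0.2, 0.4, 0.6]
grip_width: 0.0002
grip_force: 0.0
```

```bash
python3 m.py
python3 - <<'E'
from h import *
a=env.read_camera("scene");c=crop(a["image"],380,82,80,60,10); cv2.imwrite("pics/c8.png",np.clip(c*1.5,0,255).astype(np.uint8))
E
```

```text
17.15 [0.04452167 0.30959339 0.17887807] [0.5272922  0.27981359 0.11032888] [ 0.08647853 -0.11592104 -0.01509871] 0.00044738656845601184 0.0 [-1.79998418e+02 -1.20736200e-02 -1.45603556e+02] -101.88227051291173
```

View pics/c8.png

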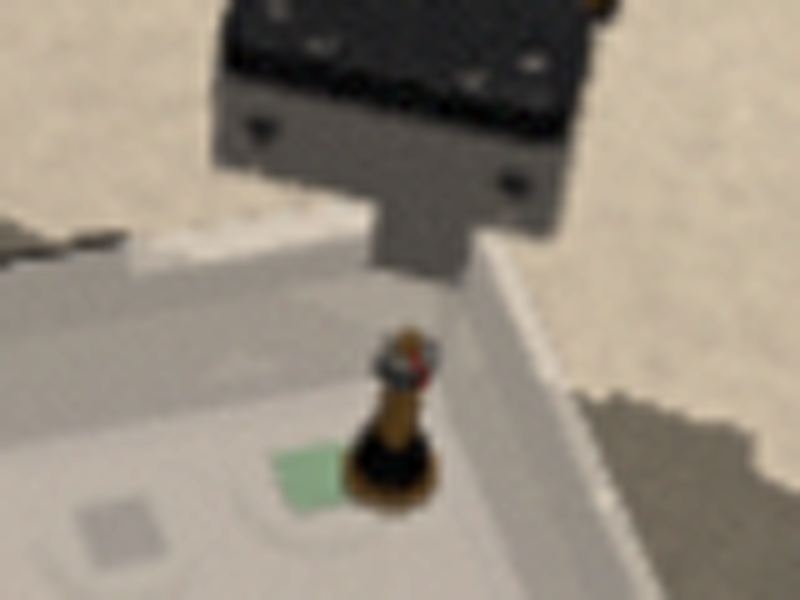

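The nut has ridden up, with its lower face clear and the tip shorter at (411,328). The shut fingertips are at (372,265)-(458,285), above it. Now the press, starting with a careful descent.

Request:
arm_command(slide=[[-0.0004,-0.0007,0.003],[0,0,0.003],[0,0,0.003],[0,0,0.001],[0,0,0]], angular=[[0,0,0],[0,0,0],[0,0,0],[0,0,0],[0,0,0]], jaw=[-1,-1,-1,-1,-1])

```text
time: 17.7
tcp_pos: [0.528, 0.2794, 0.1003]
ee_rot: [180.0, -0.0, -145.6]
ft_force: [0.3, -0.4, -0.1]
grip_width: 0.0003
grip_force: 0.0
```

Request:
arm_command(slide=[[0,0,0.0005],[0,0,0.0005],[0,0,0.0005],[0,0,0.0005],[0,0,0]], angular=[[0,0,0],[0,0,0],[0,0,0],[0,0,0],[0,0,0]], jaw=[-1,-1,-1,-1,-1])

```text
time: 18.2
tcp_pos: [0.5282, 0.2796, 0.0987]
ee_rot: [-180.0, -0.0, -145.6]
ft_force: [-0.9, 0.1, -0.4]
grip_width: 0.001
grip_force: 0.0
```

Request:
arm_command(slide=[[0,0,0.0005],[0,0,0.0005],[0,0,0.0005],[0,0,0.0005],[0,0,0]], angular=[[0,0,0],[0,0,0],[0,0,0],[0,0,0],[0,0,0]], jaw=[-1,-1,-1,-1,-1])

```text
time: 18.7
tcp_pos: [0.5282, 0.2795, 0.0967]
ee_rot: [-180.0, -0.0, -145.6]
ft_force: [-0.5, -0.9, 0.1]
grip_width: 0.0006
grip_force: 0.0
```

Request:
arm_command(slide=[[0,0,0.0005],[0,0,0.0005],[0,0,0.0005],[0,0,0],[0,0,0]], angular=[[0,0,0],[0,0,0],[0,0,0],[0,0,0],[0,0,0]], jaw=[-1,-1,-1,-1,-1])

```text
time: 19.2
tcp_pos: [0.5282, 0.2795, 0.0953]
ee_rot: [-180.0, -0.0, -145.6]
ft_force: [-0.1, -0.2, 0.1]
grip_width: 0.0004
grip_force: 0.0
```

Request:
arm_command(slide=[[0,0,0.0005],[0,0,0.0005],[0,0,0.0005],[0,0,0],[0,0,0]], angular=[[0,0,0],[0,0,0],[0,0,0],[0,0,0],[0,0,0]], jaw=[-1,-1,-1,-1,-1])

```text
time: 19.7
tcp_pos: [0.5282, 0.2795, 0.0938]
ee_rot: [-180.0, -0.0, -145.6]
ft_force: [0.2, -0.5, -0.6]
grip_width: 0.0003
grip_force: 0.0
```

Request:
arm_command(slide=[[0,0,0.0005],[0,0,0.0005],[0,0,0.0005],[0,0,0],[0,0,0]], angular=[[0,0,0],[0,0,0],[0,0,0],[0,0,0],[0,0,0]], jaw=[-1,-1,-1,-1,-1])

```text
time: 20.2
tcp_pos: [0.5282, 0.2795, 0.0923]
ee_rot: [-180.0, -0.0, -145.6]
ft_force: [0.8, -0.1, -0.2]
grip_width: 0.0007
grip_force: 0.0
```

Request:
arm_command(slide=[[0,0,0.0005],[0,0,0.0005],[0,0,0.0005],[0,0,0],[0,0,0]], angular=[[0,0,0],[0,0,0],[0,0,0],[0,0,0],[0,0,0]], jaw=[-1,-1,-1,-1,-1])

```text
time: 20.7
tcp_pos: [0.5282, 0.2796, 0.0908]
ee_rot: [-180.0, -0.0, -145.6]
ft_force: [-0.3, -0.2, 0.2]
grip_width: 0.0006
grip_force: 0.0
```

Request:
arm_command(slide=[[0,0,0.0005],[0,0,0.0005],[0,0,0.0005],[0,0,0],[0,0,0]], angular=[[0,0,0],[0,0,0],[0,0,0],[0,0,0],[0,0,0]], jaw=[-1,-1,-1,-1,-1])

```text
time: 21.2
tcp_pos: [0.5284, 0.2796, 0.0896]
ee_rot: [-180.0, 0.0, -145.6]
ft_force: [-0.4, 0.2, 1.0]
grip_width: 0.0002
grip_force: 0.7
```

Request:
arm_command(slide=[[0,0,0.0005],[0,0,0.0005],[0,0,0],[0,0,0],[0,0,0]], angular=[[0,0,0],[0,0,0],[0,0,0],[0,0,0],[0,0,0]], jaw=[-1,-1,-1,-1,-1])

```text
time: 21.7
tcp_pos: [0.5288, 0.2798, 0.0894]
ee_rot: [-180.0, 0.1, -145.6]
ft_force: [-1.0, 0.4, 5.8]
grip_width: 0.0005
grip_force: 2.7
```

```bash
python3 m.py
```

```text
22.0 [-0.18740399  0.13557169  5.33286371] [0.52877754 0.27977853 0.0894355 ] [0.05088242 0.00467227 0.01211157] 0.0005674500742981003 2.6940185672719963 [-1.79973980e+02  1.04795713e-01 -1.45603368e+02] -101.93790520562254
```

Contact at TCP z 0.0896. The arm gives about 5 N/mm, so I'll press on.

Request:
arm_command(slide=[[0,0,0.0007],[0,0,0.0007],[0,0,0.0006],[0,0,0],[0,0,0]], angular=[[0,0,0],[0,0,0],[0,0,0],[0,0,0],[0,0,0]], jaw=[-1,-1,-1,-1,-1])

```text
time: 22.5
tcp_pos: [0.5291, 0.2799, 0.0882]
ee_rot: [-180.0, 0.2, -145.6]
ft_force: [-0.3, 0.3, 7.6]
grip_width: 0.0002
grip_force: 3.7
```

Request:
arm_command(slide=[[0,0,0.0007],[0,0,0.0007],[0,0,0.0006],[0,0,0],[0,0,0]], angular=[[0,0,0],[0,0,0],[0,0,0],[0,0,0],[0,0,0]], jaw=[-1,-1,-1,-1,-1])

```text
time: 23.0
tcp_pos: [0.5294, 0.2801, 0.0869]
ee_rot: [-179.9, 0.2, -145.6]
ft_force: [-1.1, -1.0, 9.6]
grip_width: 0.0
grip_force: 4.6
```

```bash
python3 m.py
```

```text
23.3 [-0.78308711 -0.26364378  9.04694718] [0.52938741 0.28004295 0.08693841] [-5.63747833e-03  1.07858522e-01 -6.17095936e-05] 4.0590507727847086e-05 4.611635663313791 [-179.94776759    0.22063754 -145.60174217] -101.93851528246829
```

Request:
arm_command(slide=[[0,0,0.0005],[0,0,0.0005],[0,0,0.0005],[0,0,0],[0,0,0]], angular=[[0,0,0],[0,0,0],[0,0,0],[0,0,0],[0,0,0]], jaw=[-1,-1,-1,-1,-1])

```text
time: 23.8
tcp_pos: [0.5296, 0.2801, 0.086]
ee_rot: [-179.9, 0.3, -145.6]
ft_force: [-1.0, -0.4, 10.3]
grip_width: 0.0006
grip_force: 5.3
```

```bash
python3 m.py
```

```text
24.1 [-1.31315095 -0.51170897 10.05264467] [0.52959551 0.28013028 0.08596582] [-0.02456478  0.16545076 -0.004468  ] 0.0001977923575708833 5.300801385892555 [-179.93687512    0.26964381 -145.60378862] -101.93597418242253
```

Request:
arm_command(slide=[[0,0,0.0003],[0,0,0.0003],[0,0,0],[0,0,0],[0,0,0]], angular=[[0,0,0],[0,0,0],[0,0,0],[0,0,0],[0,0,0]], jaw=[-1,-1,-1,-1,-1])

```text
time: 24.6
tcp_pos: [0.5297, 0.2802, 0.0856]
ee_rot: [-179.9, 0.3, -145.6]
ft_force: [-1.5, -0.5, 10.3]
grip_width: 0.0003
grip_force: 5.6
```

```bash
python3 m.py
```

```text
24.9 [-1.66092786 -0.58128326 11.27305091] [0.52968192 0.28017324 0.08557823] [-0.03469464  0.19526062 -0.00223506] 0.00028057060736735157 5.576536569278687 [-179.93408792    0.28182637 -145.60253791] -101.93636257034738
```

Grip force reads half the press force with little noise, so it makes a clean end-stop indicator. I'll step finely.

Request:
arm_command(slide=[[0,0,0.0003],[0,0,0.0003],[0,0,0],[0,0,0],[0,0,0]], angular=[[0,0,0],[0,0,0],[0,0,0],[0,0,0],[0,0,0]], jaw=[-1,-1,-1,-1,-1])

```text
time: 25.4
tcp_pos: [0.5298, 0.2802, 0.0852]
ee_rot: [-179.9, 0.3, -145.6]
ft_force: [-0.9, 0.3, 12.5]
grip_width: 0.0005
grip_force: 5.9
```

```bash
python3 m.py
```

```text
25.7 [-1.76478321 -1.06755963 11.60252279] [0.52976772 0.28020708 0.0851874 ] [-0.0431779   0.20338866  0.00886685] 0.0003967542698536688 5.853645478491671 [-179.93048072    0.29897152 -145.60229104] -101.93670261814266
```

Request:
arm_command(slide=[[0,0,0.0003],[0,0,0.0002],[0,0,0],[0,0,0],[0,0,0]], angular=[[0,0,0],[0,0,0],[0,0,0],[0,0,0],[0,0,0]], jaw=[-1,-1,-1,-1,-1])

```text
time: 26.2
tcp_pos: [0.5299, 0.2802, 0.0849]
ee_rot: [-179.9, 0.3, -145.6]
ft_force: [-2.8, -1.0, 12.1]
grip_width: 0.0004
grip_force: 6.1
```

```bash
python3 m.py
```

```text
26.5 [-1.85071072 -0.8571791  11.7824857 ] [0.52985055 0.28023733 0.08488583] [-0.03373898  0.23321203  0.00042246] 0.0003933692597603189 6.084276294568554 [-179.92741421    0.31640119 -145.5994796 ] -101.93844391246736
```

Request:
arm_command(slide=[[0,0,0.0003],[0,0,0.0002],[0,0,0],[0,0,0],[0,0,0]], angular=[[0,0,0],[0,0,0],[0,0,0],[0,0,0],[0,0,0]], jaw=[-1,-1,-1,-1,-1])

```text
time: 27.0
tcp_pos: [0.53, 0.2803, 0.0847]
ee_rot: [-179.9, 0.3, -145.6]
ft_force: [-1.1, -0.7, 13.1]
grip_width: 0.0007
grip_force: 6.5
```

```bash
python3 m.py
```

```text
27.3 [-1.74083097 -0.77520343 13.25038377] [0.52997438 0.28028797 0.0846682 ] [-0.06510454  0.23132261 -0.00183318] 0.00030107887189320296 6.45498123310972 [-179.92110494    0.3383111  -145.60055202] -101.93763054581524
```

The slope has jumped, so the end stop is reached at about 12.9 N. I'll add 0.3 mm to seat it and hold for 2.5 s.

Request:
arm_command(slide=[[0,0,0.0003],[0,0,0],[0,0,0],[0,0,0],[0,0,0]], angular=[[0,0,0],[0,0,0],[0,0,0],[0,0,0],[0,0,0]], jaw=[-1,-1,-1,-1,-1])

```text
time: 27.8
tcp_pos: [0.53, 0.2803, 0.0846]
ee_rot: [-179.9, 0.4, -145.6]
ft_force: [-0.7, -2.0, 13.6]
grip_width: 0.0005
grip_force: 6.7
```

```bash
python3 m.py
```

```text
28.1 [-1.82711277 -0.69762656 13.53925922] [0.5300557  0.28032644 0.08456919] [-0.04873444  0.23555067  0.01108769] 0.0009704669057458456 6.724657241720706 [-179.91830762    0.35693669 -145.60163656] -101.93777881247517
```

Request:
arm_command(slide=[[0,0,0],[0,0,0],[0,0,0],[0,0,0],[0,0,0]], angular=[[0,0,0],[0,0,0],[0,0,0],[0,0,0],[0,0,0]], jaw=[-1,-1,-1,-1,-1])

```text
time: 28.6
tcp_pos: [0.5301, 0.2803, 0.0846]
ee_rot: [-179.9, 0.4, -145.6]
ft_force: [-2.1, -0.2, 13.6]
grip_width: 0.0004
grip_force: 6.7
```

Request:
arm_command(slide=[[0,0,0],[0,0,0],[0,0,0],[0,0,0],[0,0,0]], angular=[[0,0,0],[0,0,0],[0,0,0],[0,0,0],[0,0,0]], jaw=[-1,-1,-1,-1,-1])

```text
time: 29.1
tcp_pos: [0.5301, 0.2803, 0.0846]
ee_rot: [-179.9, 0.4, -145.6]
ft_force: [-1.7, -1.3, 13.3]
grip_width: -0.0
grip_force: 6.7
```

Request:
arm_command(slide=[[0,0,0],[0,0,0],[0,0,0],[0,0,0],[0,0,0]], angular=[[0,0,0],[0,0,0],[0,0,0],[0,0,0],[0,0,0]], jaw=[-1,-1,-1,-1,-1])

```text
time: 29.6
tcp_pos: [0.5301, 0.2803, 0.0846]
ee_rot: [-179.9, 0.4, -145.6]
ft_force: [-1.5, -0.9, 14.5]
grip_width: 0.0004
grip_force: 6.7
```

Request:
arm_command(slide=[[0,0,0],[0,0,0],[0,0,0],[0,0,0],[0,0,0]], angular=[[0,0,0],[0,0,0],[0,0,0],[0,0,0],[0,0,0]], jaw=[-1,-1,-1,-1,-1])

```text
time: 30.1
tcp_pos: [0.5301, 0.2803, 0.0846]
ee_rot: [-179.9, 0.4, -145.6]
ft_force: [-2.7, -1.6, 14.0]
grip_width: 0.0004
grip_force: 6.7
```

The hold may have been just on the seat. I'll seat slightly firmer (well below 18 N) to be sure, and hold again.

Request:
arm_command(slide=[[0,0,0.0003],[0,0,0.0003],[0,0,0],[0,0,0],[0,0,0]], angular=[[0,0,0],[0,0,0],[0,0,0],[0,0,0],[0,0,0]], jaw=[-1,-1,-1,-1,-1])

```text
time: 30.6
tcp_pos: [0.5302, 0.2804, 0.0844]
ee_rot: [-179.9, 0.4, -145.6]
ft_force: [-1.3, -0.7, 14.0]
grip_width: 0.0007
grip_force: 7.3
```

```bash
python3 m.py
```

```text
30.9 [-1.70968217 -0.97611847 14.40271637] [0.53025127 0.28040141 0.08440287] [-0.05595426  0.2807311  -0.011683  ] 0.0006344743123929899 7.263238773448393 [-179.90927817    0.39482826 -145.60318593] -101.93713486795843
```

The slope is now a steady 1.8 N/mm, twice the spring's, so the nut is seated. I'll hold 2 s and then release upward.

Request:
arm_command(slide=[[0,0,0],[0,0,0],[0,0,0],[0,0,0],[0,0,0]], angular=[[0,0,0],[0,0,0],[0,0,0],[0,0,0],[0,0,0]], jaw=[-1,-1,-1,-1,-1])

```text
time: 31.4
tcp_pos: [0.5302, 0.2804, 0.0844]
ee_rot: [-179.9, 0.4, -145.6]
ft_force: [-2.0, -0.8, 13.8]
grip_width: 0.0009
grip_force: 7.3
```

Request:
arm_command(slide=[[0,0,0],[0,0,0],[0,0,0],[0,0,0],[0,0,0]], angular=[[0,0,0],[0,0,0],[0,0,0],[0,0,0],[0,0,0]], jaw=[-1,-1,-1,-1,-1])

```text
time: 31.9
tcp_pos: [0.5302, 0.2804, 0.0844]
ee_rot: [-179.9, 0.4, -145.6]
ft_force: [-1.4, -0.2, 15.0]
grip_width: 0.0003
grip_force: 7.3
```

Request:
arm_command(slide=[[0,0,0],[0,0,0],[0,0,0],[0,0,0],[0,0,0]], angular=[[0,0,0],[0,0,0],[0,0,0],[0,0,0],[0,0,0]], jaw=[-1,-1,-1,-1,-1])

```text
time: 32.4
tcp_pos: [0.5303, 0.2804, 0.0844]
ee_rot: [-179.9, 0.4, -145.6]
ft_force: [-1.4, -0.6, 15.1]
grip_width: 0.0005
grip_force: 7.3
```

Request:
arm_command(slide=[[0,0,0],[0,0,0],[0,0,0],[0,0,0],[0,0,0]], angular=[[0,0,0],[0,0,0],[0,0,0],[0,0,0],[0,0,0]], jaw=[-1,-1,-1,-1,-1])

```text
time: 32.9
tcp_pos: [0.5303, 0.2804, 0.0844]
ee_rot: [-179.9, 0.4, -145.6]
ft_force: [-1.3, -1.1, 13.8]
grip_width: 0.0006
grip_force: 7.3
```

Request:
arm_command(slide=[[0,0,-0.002],[0,0,-0.003],[0,0,-0.004],[0,0,-0.005],[0,0,-0.01]], angular=[[0,0,0],[0,0,0],[0,0,0],[0,0,0],[0,0,0]], jaw=[-1,-1,-1,-1,-1])

```text
time: 33.4
tcp_pos: [0.5271, 0.2791, 0.1022]
ee_rot: [180.0, -0.2, -145.6]
ft_force: [-0.1, -0.7, -0.8]
grip_width: 0.0005
grip_force: 0.0
```

Request:
arm_command(slide=[[0,0,-0.02],[0,0,-0.02],[0,0,-0.02],[0,0,0],[0,0,0]], angular=[[0,0,0],[0,0,0],[0,0,0],[0,0,0],[0,0,0]], jaw=[-1,-1,-1,-1,-1])

```text
time: 33.9
tcp_pos: [0.5282, 0.2796, 0.1634]
ee_rot: [-180.0, -0.0, -145.6]
ft_force: [0.6, 0.0, -0.2]
grip_width: 0.0002
grip_force: 0.0
```

```bash
python3 m.py; python3 -c "
from bench import env
print(env.sign_off())"
```

```text
34.2 [ 0.0893524  -0.19592421 -0.21864724] [0.52752537 0.2792512  0.1620504 ] [ 0.08360591 -0.13335551  0.01020624] 0.0006848484749200578 0.0 [ 1.79977665e+02 -1.28325614e-01 -1.45605307e+02] -101.93817192030667
the job is handed in; nothing more can be done
None
```

I turned the lock nut about 365° anticlockwise, pressed the valve tip to its end stop at about 14.5 N for over 2 s, let it go and handed the job in at 34 s; the hand-in returned no verdict, and I took no picture after the release.

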